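Check an autoclaved tube in the bore gauge and sort it

TASK

The tube standing in the blue stand has been through the autoclave and its foot may have spread. Lower it upright into the bore of the gauge block to feel whether it goes all the way down or is stopped at the mouth; then put it in the green tray if it went down, or in the red tray if it was stopped. Leave the look-alike tube in the grey stand alone.

Things in the scene. Friction and masses are not known exactly. Their poses are not given: they have to be found in the camera images.
- tube_1_center (a point): White tube 92 mm tall, 28 mm wide, about 60 g; orange ribbed cap 37 mm wide over its top 22 mm (grasp there, from above). Point: on the axis, 46 mm above the foot; z up. To be tested only if it starts in the blue stand, else leave it. Of the two tubes one has a straight 28 mm foot, the other a foot flared to 44 mm in its lowest 20 mm, hidden in the stand: only the gauge tells which.
- tube_2_center (a point): White tube 92 mm tall, 28 mm wide, about 60 g; orange ribbed cap 37 mm wide over its top 22 mm (grasp there, from above). Point: on the axis, 46 mm above the foot; z up. To be tested only if it starts in the blue stand, else leave it. Of the two tubes one has a straight 28 mm foot, the other a foot flared to 44 mm in its lowest 20 mm, hidden in the stand: only the gauge tells which.
- blue_stand: Fixed blue cup, 72 mm across at its base, 60 mm above, 40 mm high, well 50 mm wide; the tube to test stands upright in it, its foot 5 mm above the worktop. A like grey cup, its centre at least 100 mm away, holds the other tube. Origin: centre of its underside, on the worktop.
- station: Fixed plate, 128 x 352 mm; origin: centre of its underside; y along its length. At its centre an aluminium block, 90 mm square, top at z 68 mm, with a 38 mm bore (mouth coned to 52 mm), floor at z 18 mm: a straight foot reaches it, a flared one stops 8 mm below the top. At y = +115 mm a green tray, at y = -115 mm a red one, 106 mm square inside, rim z 43 mm, floor z 12 mm.
There are look-alikes about, which are no part of the job. Leave any pink or turquoise look-alike of the part that bears tube_1_center alone.

How it is judged:
On the way:
1. the tube is tried upright in the gauge bore: the straight one goes at least 35 mm below the block's top, the flared one rests against the mouth (((x of tube_1_center in the frame of station between -0.015 and 0.015 m and y of tube_1_center in the frame of station between -0.015 and 0.015 m and z of tube_1_center in the frame of station below 0.079 m and angle between tube_1_center's own z axis and vertical below 0.26 rad) or (x of tube_2_center in the frame of station between -0.015 and 0.015 m and y of tube_2_center in the frame of station between -0.015 and 0.015 m and z of tube_2_center in the frame of station below 0.116 m and contact force between tube_2 and station above 0.5 N and angle between tube_2_center's own z axis and vertical below 0.26 rad))), for 0.1 s.
At the end, for the whole second after the job is handed in: The tube from the blue stand rests in its tray (green if it went down the bore, red if stopped), its centre within 50 mm of the tray's centre along each side and under 80 mm high; the other tube still stands in the grey stand, moved less than 20 mm, tilted less than 15 degrees (((x of tube_1_center in the frame of station between -0.05 and 0.05 m and y of tube_1_center in the frame of station between 0.065 and 0.165 m and z of tube_1_center in the frame of station below 0.08 m and linear speed of tube_1 below 0.03 m/s and distance of tube_2_center from where it was at the start of the episode below 0.02 m and angle between tube_2_center's own z axis and vertical below 0.26 rad and horizontal distance between tube_2_center and blue_stand above 0.06 m) or (x of tube_2_center in the frame of station between -0.05 and 0.05 m and y of tube_2_center in the frame of station between -0.165 and -0.065 m and z of tube_2_center in the frame of station below 0.08 m and linear speed of tube_2 below 0.03 m/s and distance of tube_1_center from where it was at the start of the episode below 0.02 m and angle between tube_1_center's own z axis and vertical below 0.26 rad and horizontal distance between tube_1_center and blue_stand above 0.06 m))); the robot touches nothing.
It also fails if it takes over 45 s, if anything falls off the work surface, if the arm or the gripper's body presses on something with over 40 N, if the wrist force passes 120 N, or if a joint passes its speed limit or range.

ROBOT

A 7-joint arm with a two-finger parallel gripper is mounted at the origin on a cart in front of the work surface, level with it; the furniture and walls round the work are solid. World frame = base frame: x ahead of the robot, y to its left, z up, the work surface at z = 0. Lengths are in m, angles in rad, forces in N, time in s.
With the tool pointing down it reaches from about 0.425 to 0.925 m from the base axis. Payload 6.8 kg.
Tool frame: the origin (TCP) lies midway between the tips of the shut fingers; the grasp point (between the pads) lies 19 mm behind it; z points along the fingers, y is the direction in which the jaws open and shut (so a half turn about z gives the same grasp; the last joint's range is limited). The gripper opens to 85 mm and grips with 20 to 120 N. Pads are 22 mm wide; open, the fingers measure 114 mm over their backs; the gripper's body (76 mm by 85 mm) begins 54 mm behind the grasp point. The pads swing forward as they close: fully open they stand 13 mm farther back than shut.
Start: joints at [1.177, 0.477, 0.022, 1.555, -0.011, 1.109, -0.083], TCP at [0.19, -0.648, 0.231] pointing down, gripper open.
Joint ranges: [-2.96, 2.96], [-0.34, 2.1], [-1.41, 1.46], [0.24, 2.44], [-1.37, 4.51], [0.17, 1.92], [-2.96, 2.96]. Speed limits (rad/s): [2.39, 2.39, 3.14, 3.14, 3.14, 3.14, 3.14].

INTERFACE

Orientations are given as a unit quaternion [w, x, y, z].
In Python, from station import bot gives the robot as it stands.
- The arm moves only by the shell command python3 -m jog 'ROWS' [FORCE]. ROWS is JSON, a list of rows, each a list of 3 entries, a list of its own where there are three numbers: the shift along the tool's x, y, z in mm, then the turn, a rotation vector about the tool's x, y, z in degrees, then the closure, from -1 (fully open) to 1 (shut). A call has 1 to 12 rows; each row shifts and turns the commanded pose from where the row before left it, along the tool's axes as they then stand; what a row does not reach is not made up. A row lasts 1/8 s, in which the tool goes at most 62.5 mm and 10.7 degrees, less where a joint would pass 70% of its speed; a pose out of reach is approached as far as the arm can. A call is refused whole if a number of a shift passes 62.5 or a number of a turn 10.7, either way. A call with a gripper value outside its range is refused whole. The fingers move at their own pace and stop on an object; FORCE is the grip in N (left out, the last holds). Time passes only in rows, so rows that do not move let the fingers close. It gives the time, the measured TCP pose, the force and the opening at its end, in the units of the state.
- bot.get_obs(): the state, without advancing time (a new reading comes with each control period).
- bot.read_camera(name): name is "scene" or "top" or "wrist"; returns (picture, depth): 420x560x3 uint8, red, green, blue; 420x560 float32, m along the optical axis (not along the pixel's ray), 0 where there is no reading.
- bot.camera_info(name): a dict with "fx", "fy", "cx", "cy" (pixels), "world_from_camera" (4x4, takes a point from camera to world coordinates); the wrist camera has in their place "mount" (4x4, takes a point from camera to tool coordinates, whose origin is the TCP and whose axes are the flange's). Camera axes: x right, y up, looking along -z (the intrinsics and any distortion apply to the point x, -y, -z); pixel columns grow to the right and rows downward; lengths in m; the calibration is good to about 2 mm. A picture is of the moment at which its call begins: read the wrist's pose just before it. camera_info takes no time and is no camera call.
- bot.hand_in(): hands the job in, once; it reports no verdict.
Trained networks look in the newest picture that a camera, given by its name, has taken for a name from the list of things; names that differ only in an ending like _2 or _b are one class to them, and where a whole thing is asked for, a point or a joint stands for the part that bears it (a point fixed in the world has none). Each returns a list of dicts, best first, with "score" (0 to 1); they miss things now and then, are a little off and sometimes report something else, mostly with a low value. They report only what shows in the picture. A call takes as long as a camera call. They do not tell look-alikes from the thing itself.
- bot.find_in(camera, thing): "xy" ([column, row] as shares, 0 to 1, of the picture: columns of its width, rows of its height, amid what is visible of it).
- bot.cut_out(camera, thing): "pixels" (420x560 bool, what is visible of it) and "xy" ([column, row] as shares, 0 to 1, of the picture: columns of its width, rows of its height, amid what is visible of it).
- bot.landmark_of(camera, thing): "xy" ([column, row] as shares, 0 to 1, of the picture: columns of its width, rows of its height: a listed point, or the origin of a listed thing).
The state is a dict: "t": time; "q": joint angles; "joint_vel": joint speeds; "joint_torque": joint torques, N m; "eef_pos": TCP position; "tool_rot": TCP orientation; "contact_force": force on the tool from outside, world axes, zero at the start; "torque": the same for the moment, N m; "gripper_width": opening from 0.0 (shut) to 1.0 (fully open).
Only numpy, scipy, OpenCV 4.12 (cv2) and the standard library are available. Lean on these libraries where they do the work, as an engineer would, in place of code of your own. Each camera call takes 0.05 s, during which the arm holds its last target.

## Working session

There is one attempt and no reset: what is moved stays moved. The work goes in short steps, Python scripts to look and compute and a shell command to move; the robot and the scene stay as the last step left them, time stands still between calls to the robot, and variables do not carry over. Pictures are saved under pics/ and viewed, and the job is handed in when it is done.

```bash
ls; mkdir -p pics
python3 - <<'E'
from station import bot
import cv2,numpy as np
np.set_printoptions(precision=4,suppress=True)
o=bot.get_obs();print(o)
for n in["scene","top"]:
    p,d=bot.read_camera(n);cv2.imwrite(f"pics/{n}0.png",p[:,:,::-1]);np.save(f"pics/{n}0_d.npy",d);np.save(f"pics/{n}0.npy",p);print(n,bot.camera_info(n))
    for th in["tube_1_center","blue_stand","station"]:
        print(th,[(round(r["score"],2),np.array(r["xy"])*[560,420]) for r in bot.landmark_of(n,th)])
print(bot.camera_info("wrist"))
print(bot.get_obs()["t"])
E
```

```text
pics
{'t': 0.0, 'q': array([ 1.1769,  0.4778,  0.0223,  1.5565, -0.0115,  1.1093, -0.0831]), 'joint_vel': array([-0.0021,  0.0008, -0.0011, -0.0006, -0.0015, -0.001 ,  0.0007]), 'joint_torque': array([ -0.0009, -59.6455,   1.6071, -28.1195,   0.0124,   0.0094,
        -0.    ]), 'eef_pos': array([ 0.1901, -0.6471,  0.2303]), 'tool_rot': array([-0.0009,  0.9898,  0.1424, -0.0002]), 'contact_force': array([ 0.6572,  0.0702, -0.462 ]), 'torque': array([ 0.0121, -0.0726, -0.006 ]), 'gripper_width': 1.0004219968529018}
scene {'fx': 406.16472574111674, 'fy': 406.16472574111674, 'cx': 284.5347413399245, 'cy': 202.14243680246824, 'world_from_camera': array([[-0.8234,  0.2619, -0.5035,  0.1128],
       [-0.5675, -0.3752,  0.7329,  0.515 ],
       [ 0.0031,  0.8892,  0.4575,  0.4698],
       [ 0.    ,  0.    ,  0.    ,  1.    ]])}
tube_1_center [(0.76, array([303.8  , 175.098])), (0.68, array([342.496, 175.812])), (0.59, array([267.512, 189.504])), (0.31, array([363.216, 193.2  ]))]
blue_stand [(0.74, array([305.088, 194.796]))]
station [(0.61, array([244.72 , 289.002]))]
top {'fx': 500.33587455359793, 'fy': 500.33587455359793, 'cx': 285.695970085221, 'cy': 202.81518795556968, 'world_from_camera': array([[ 0.0179,  0.9891, -0.1465,  0.3966],
       [-0.9998,  0.0186,  0.0036, -0.1265],
       [ 0.0063,  0.1464,  0.9892,  1.1165],
       [ 0.    ,  0.    ,  0.    ,  1.    ]])}
tube_1_center [(0.88, array([365.512, 177.618])), (0.64, array([405.384, 208.404])), (0.62, array([183.904, 235.914])), (0.57, array([317.8  , 160.104]))]
blue_stand [(0.76, array([366.128, 180.684]))]
station [(0.81, array([185.92 , 233.688]))]
{'fx': 323.3451370039122, 'fy': 323.3451370039122, 'cx': 283.3220059432399, 'cy': 212.3198361452553, 'mount': array([[ 0.0001,  0.9574,  0.2888,  0.0744],
       [ 1.    , -0.0005,  0.0016,  0.0004],
       [ 0.0017,  0.2888, -0.9574, -0.141 ],
       [ 0.    ,  0.    ,  0.    ,  1.    ]])}
0.4
```

View pics/scene0.png

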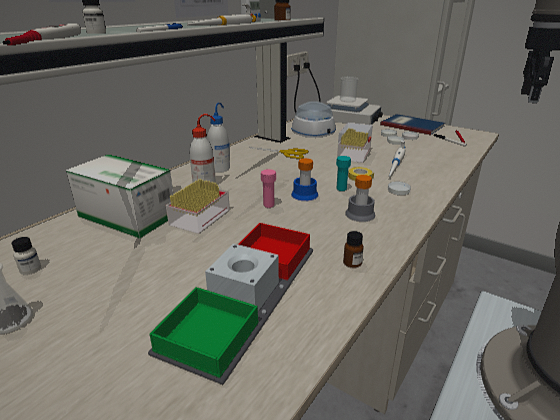

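View pics/top0.png

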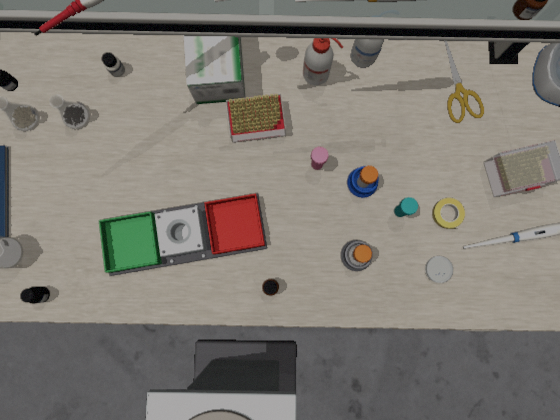

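The scene view shows the blue stand with its tube at (305,180), the grey stand at (362,200), a pink look-alike at (268,188) and a turquoise one at (343,173). In the top view, the blue stand is at (365,181), pink at (319,158), turquoise at (407,207), the grey stand at (358,255), and the bore at (180,232). Green is to its left and red to its right. Next I'll measure these from both views.

```bash
cat > h.py <<'E'
import numpy as np,cv2
from station import bot
np.set_printoptions(precision=4,suppress=True)
def cloud(name,d,T=None,info=None):
    c=info or bot.camera_info(name)
    T=c["world_from_camera"] if T is None else T
    v,u=np.mgrid[:d.shape[0],:d.shape[1]]
    P=np.stack([(u-c["cx"])/c["fx"]*d,-(v-c["cy"])/c["fy"]*d,-d],-1)
    return P@T[:3,:3].T+T[:3,3]
def masks(p):
    h=cv2.cvtColor(p,cv2.COLOR_RGB2HSV).astype(int);H,S,V=h[...,0],h[...,1],h[...,2]
    return {"orange":(H>=5)&(H<=16)&(S>170)&(V>90),"blue":(H>105)&(H<125)&(S>150)&(V>60),
     "green":(H>55)&(H<75)&(S>150)&(V>50),"red":((H<4)|(H>175))&(S>190)&(V>60),
     "pink":((H>160)&(H<177))&(S>60)&(S<180)&(V>120),"turq":(H>80)&(H<95)&(S>150)}
E
python3 - <<'E'
from h import *
for n in["scene","top"]:
    p=np.load(f"pics/{n}0.npy");d=np.load(f"pics/{n}0_d.npy");W=cloud(n,d)
    for k,m in masks(p).items():
        N,l,s,c=cv2.connectedComponentsWithStats(m.astype(np.uint8))
        for i in range(1,N):
            if s[i,4]<60: continue
            Q=W[(l==i)&(d>0)]
            if len(Q)<30 or Q[:,2].max()>0.4: continue
            print(n,k,c[i],s[i,4],"x %.3f %.3f y %.3f %.3f z %.3f %.3f"%tuple(np.percentile(Q,[2,98],axis=0).T.ravel()), "zmax",Q[:,2].max())
            # top ring
            t=Q[Q[:,2]>np.percentile(Q[:,2],95)-0.004]
            print("    top-mid",(t.min(0)+t.max(0))/2, "ext",np.ptp(t,axis=0)[:2])
# triangulate
def ray(n,uv):
    c=bot.camera_info(n);T=c["world_from_camera"];r=T[:3,:3]@np.array([(uv[0]-c["cx"])/c["fx"],-(uv[1]-c["cy"])/c["fy"],-1]);return T[:3,3],r/np.linalg.norm(r)
def tri(a,b):
    A=[];B=[]
    for n,u in(("scene",a),("top",b)):
        o,r=ray(n,u);M=np.eye(3)-np.outer(r,r);A.append(M);B.append(M@o)
    x=np.linalg.solve(sum(A),sum(B));return x,[np.linalg.norm(M@x-q) for M,q in zip(A,B)]
print("blue tube ctr",tri((303.8,175.1),(365.5,177.6)))
print("stand",tri((305.1,194.8),(366.1,180.7)));print("station",tri((244.7,289),(185.9,233.7)))
# block top
for n in["top","scene"]:
    d=np.load(f"pics/{n}0_d.npy");W=cloud(n,d)
    m=(abs(W[...,2]-.068)<.004)&(W[...,0]>.25)&(W[...,0]<.6)&(W[...,1]>-.1)&(W[...,1]<.3)&(d>0)
    N,l,s,c=cv2.connectedComponentsWithStats(m.astype(np.uint8));i=1+s[1:,4].argmax();Q=W[l==i];R=cv2.minAreaRect(Q[:,:2].astype(np.float32)*1000)
    print(n,"block",s[i],R,"z",np.median(Q[:,2]))
E
```

```text
scene orange [305.0286 163.9214] 140 x 0.594 0.626 y -0.316 -0.282 z 0.077 0.097 zmax 0.09753036247788177
    top-mid [ 0.6102 -0.2994  0.0955] ext [0.032  0.0348]
scene orange [362.8207 181.4457] 184 x 0.429 0.460 y -0.302 -0.269 z 0.078 0.098 zmax 0.09799470800803428
    top-mid [ 0.4455 -0.2861  0.0957] ext [0.0329 0.0378]
scene blue [217.1892 115.3514] 74 x 0.896 0.918 y -0.319 -0.295 z 0.145 0.193 zmax 0.19460726923917182
    top-mid [ 0.9174 -0.3181  0.191 ] ext [0.0029 0.0099]
scene blue [304.4175 190.2575] 400 x 0.579 0.636 y -0.327 -0.269 z 0.003 0.040 zmax 0.040831566111169504
    top-mid [ 0.6097 -0.2998  0.0381] ext [0.0585 0.0583]
scene green [136.9383 161.8889] 81 x 0.810 0.990 y -0.029 -0.006 z 0.118 0.121 zmax 0.1209904919730147
    top-mid [ 0.8995 -0.0176  0.1195] ext [0.1888 0.0232]
scene green [107.875  223.9083] 240 x 0.794 0.977 y 0.083 0.102 z 0.004 0.016 zmax 0.0171156881131731
    top-mid [0.8863 0.0922 0.0145] ext [0.1885 0.0223]
scene green [205.0558 330.6721] 6044 x 0.401 0.524 y 0.148 0.271 z 0.010 0.043 zmax 0.04488776921143339
    top-mid [0.4638 0.2079
[... 1926 characters left out ...]
 0.0948] ext [0.0319 0.0319]
blue tube ctr (array([ 0.6128, -0.3014,  0.0558]), [np.float64(0.000982299412058212), np.float64(0.000982299412058326)])
stand (array([ 0.6167, -0.3138, -0.0062]), [np.float64(0.0007186629696120941), np.float64(0.0007186629696122606)])
station (array([0.4879, 0.0897, 0.0086]), [np.float64(0.0007875739963691944), np.float64(0.0007875739963691187)])
top block [ 155  207   48   49 1457] ((488.58270263671875, 94.40330505371094), (90.75641632080078, 91.18687438964844), 11.082221984863281) z 0.06803221882759569
scene block [ 205  244   74   45 1540] ((486.5942687988281, 94.58226013183594), (91.62085723876953, 93.0956802368164), 11.319483757019043) z 0.06772071015203385
```

Both views agree:

| Thing | Position | Check |
|---|---|---|
| Blue-stand tube cap | (0.611, -0.301), top at z about 0.097 | Expected 0.097 |
| Station centre | (0.4875, 0.094), yaw about 11° | Block top at 0.068, as expected |

Holding the jaws radial at the tube (about 154°) puts them across the line between pink and turquoise. I'll move to hover there.

```bash
python3 -m jog '[[[50,-21,3],[0,0,0],-1],[[50,-21,3],[0,0,0],-1],[[50,-21,3],[0,0,0],-1],[[50,-21,3],[0,0,0],-1],[[50,-21,3],[0,0,0],-1],[[50,-21,3],[0,0,0],-1],[[50,-22,3],[0,0,0],-1],[[50,-22,3],[0,0,0],-1],[[50,-22,3],[0,0,0],-1],[[50,-22,3],[0,0,0],-1]]' 40
python3 -m jog '[[[0,0,0],[0,0,-9.5],-1],[[0,0,0],[0,0,-9.5],-1],[[0,0,0],[0,0,-9.5],-1],[[0,0,0],[0,0,-9.5],-1],[[0,0,0],[0,0,-9.4],-1],[[0,0,0],[0,0,0],-1],[[0,0,0],[0,0,0],-1]]'
cat >> h.py <<'E'
from scipy.spatial.transform import Rotation as Rn
def wrist(tag):
    o=bot.get_obs();p,d=bot.read_camera("wrist");c=bot.camera_info("wrist")
    T=np.eye(4);q=o["tool_rot"];T[:3,:3]=Rn.from_quat([q[1],q[2],q[3],q[0]]).as_matrix();T[:3,3]=o["eef_pos"]
    cv2.imwrite(f"pics/{tag}.png",p[:,:,::-1]);W=cloud("wrist",d,T@c["mount"],c);return o,T,p,d,W
def comps(p,d,W,keys=("orange",),amin=60):
    M=masks(p)
    for k in keys:
        N,l,s,c=cv2.connectedComponentsWithStats(M[k].astype(np.uint8))
        for i in range(1,N):
            Q=W[(l==i)&(d>0)]
            if s[i,4]<amin or len(Q)<30: continue
            t=Q[Q[:,2]>np.percentile(Q[:,2],95)-0.004]
            print(k,c[i],s[i,4],"top-mid",(t.min(0)+t.max(0))/2,"ext",np.ptp(t,axis=0)[:2],"zmin",Q[:,2].min())
E
python3 - <<'E'
from h import *
o,T,p,d,W=wrist("w1");print(o["t"],o["eef_pos"],T[:3,:3],o["q"]);comps(p,d,W,("orange","blue","pink","turq"))
E
```

```text
t: 1.65
eef_pos: [0.611, -0.3003, 0.2014]
tool_rot: [0.0, 0.99, 0.142, 0.0]
contact_force: [-0.3, -0.3, 0.9]
gripper_width: 0.999
t: 2.52
eef_pos: [0.6097, -0.3014, 0.2013]
tool_rot: [-0.0, 0.85, 0.527, -0.0]
contact_force: [0.5, -0.2, 0.1]
gripper_width: 1.002
2.525 [ 0.6097 -0.3014  0.2013] [[ 0.4448  0.8956 -0.    ]
 [ 0.8956 -0.4448  0.    ]
 [ 0.     -0.0001 -1.    ]] [ 0.5732  0.53   -0.297   1.5542  0.1683  1.0827 -0.2254]
orange [295.629  221.7016] 124 top-mid [ 0.6153 -0.3129  0.0956] ext [0.0192 0.013 ] zmin 0.09385820775047404
orange [106.7787 277.7456] 1238 top-mid [ 0.4489 -0.2875  0.0951] ext [0.0348 0.0353] zmin 0.08579539564001676
blue [289.0749 176.2704] 307 top-mid [ 0.6155 -0.2973  0.0385] ext [0.0541 0.0469] zmin 0.03651877587120156
blue [300.9579 179.5053] 95 top-mid [ 0.6295 -0.302   0.0032] ext [0.0134 0.0204] zmin 0.001321456336335125
pink [279.3398  68.0146] 206 top-mid [ 0.6533 -0.1998  0.0897] ext [0.0352 0.0344] zmin 0.08089680256633897
turq [265.912  319.1578] 773 top-mid [ 0.5495 -0.386   0.0903] ext [0.0332 0.0325] zmin 0.08856432731460123
```

View pics/w1.png

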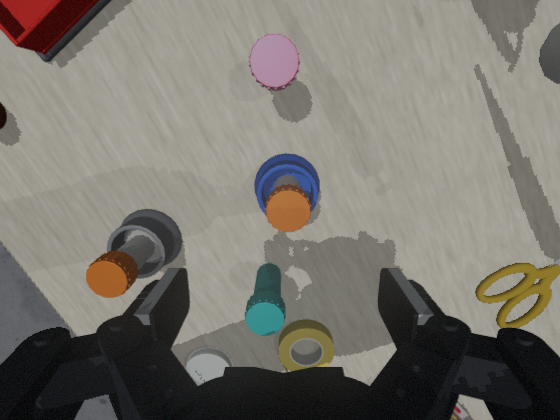

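The wrist view shows the target's orange cap at (288,210) over the blue cup, with pink at (275,60) and turquoise at (265,315), both clear of the jaws. My orange mask only caught part of the cap, so I'll use depth instead.

Run:
```python
from h import *
o,T,p,d,W=wrist("w2")
for a,b in((.611,-.301),(.447,-.287)):
    m=(np.hypot(W[...,0]-a,W[...,1]-b)<.035)&(W[...,2]>.088)&(d>0);Q=W[m]
    c,r=cv2.minEnclosingCircle((Q[:,:2]*1000).astype(np.float32));print("cap",c,r,"mean",Q.mean(0),"z",np.percentile(Q[:,2],[5,50,95]),m.sum())
c=np.array([.6115,-.3010,.066]);print(T[:3,:3].T@(c-o["eef_pos"])*1000)
```

```text
cap (616.268310546875, -290.3255615234375) 32.70310592651367 mean [ 0.6168 -0.2901  0.2664] z [0.0952 0.2839 0.2941] 16452
cap (448.8164978027344, -288.4319152832031) 18.874126434326172 mean [ 0.4511 -0.2877  0.0947] z [0.0899 0.0952 0.0964] 1469
[  1.21     1.4589 135.302 ]
```

Run:
```python
from h import *
o,T,p,d,W=wrist("w3")
m=(np.hypot(W[...,0]-.611,W[...,1]+.301)<.035)&(W[...,2]>.092)&(W[...,2]<.1)&(d>0);Q=W[m]
c,r=cv2.minEnclosingCircle((Q[:,:2]*1000).astype(np.float32));print("cap",c,r,"mean",Q.mean(0),"z",np.percentile(Q[:,2],[5,50,95]),m.sum())
c=np.array([c[0]/1000,c[1]/1000,.066]);print(T[:3,:3].T@(c-o["eef_pos"])*1000)
```

```text
cap (613.7714233398438, -303.0431823730469) 18.74677848815918 mean [ 0.614  -0.3022  0.0952] z [0.0937 0.0953 0.0963] 1523
[  0.3286   4.3784 135.3335]
```

The three views put the cap within 4 mm of each other, at about (0.6125, -0.302) with its top at 0.096. I'll descend with the jaws open.

```bash
python3 -m jog '[[[0,3,20],[0,0,0],-1],[[0,0,25],[0,0,0],-1],[[0,0,25],[0,0,0],-1],[[0,0,20],[0,0,0],-1],[[0,0,15],[0,0,0],-1],[[0,0,15],[0,0,0],-1],[[0,0,15],[0,0,0],-1],[[0,0,0],[0,0,0],-1]]'
python3 - <<'E'
from h import *
wrist("w4")
E
```

```text
t: 3.68
eef_pos: [0.6116, -0.3024, 0.0649]
tool_rot: [-0.001, 0.849, 0.528, -0.001]
contact_force: [-0.4, 0.2, 0.0]
gripper_width: 0.999
```

View pics/w4.png

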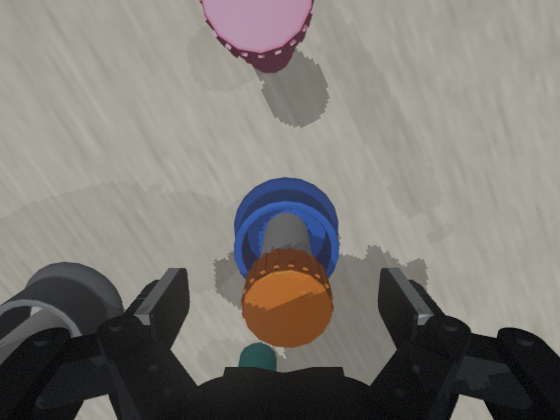

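The cap at (288,305) sits midway between the pads, at columns 187 and 380. I'll close on it.

```bash
python3 -m jog '[[[0,0,0],[0,0,0],0],[[0,0,0],[0,0,0],0.5],[[0,0,0],[0,0,0],1],[[0,0,0],[0,0,0],1],[[0,0,0],[0,0,0],1],[[0,0,0],[0,0,0],1]]' 50
python3 - <<'E'
from h import *
wrist("w5")
E
```

```text
t: 4.47
eef_pos: [0.6129, -0.3029, 0.0671]
tool_rot: [0.001, 0.849, 0.528, 0.0]
contact_force: [-0.1, 0.3, 6.1]
gripper_width: 0.405
```

View pics/w5.png

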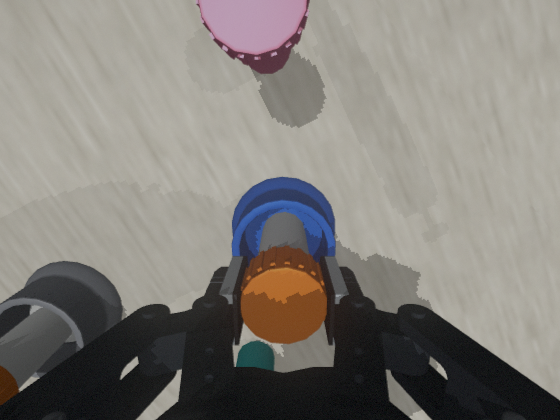

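It's gripped at an opening of 0.405, close to the cap's 37 mm. Lifting straight up.

```bash
python3 -m jog '[[[0,0,-8],[0,0,0],1],[[0,0,-16],[0,0,0],1],[[0,0,-24],[0,0,0],1],[[0,0,-24],[0,0,0],1],[[0,0,-24],[0,0,0],1],[[0,0,-24],[0,0,0],1],[[0,0,-10],[0,0,0],1],[[0,0,0],[0,0,0],1]]'
python3 - <<'E'
from h import *
o=bot.get_obs();p,d=bot.read_camera("scene");np.save("pics/s1.npy",p);np.save("pics/s1_d.npy",d)
cv2.imwrite("pics/s1.png",cv2.resize(p[60:240,220:420,::-1],None,fx=3.3,fy=3.3,interpolation=cv2.INTER_CUBIC))
R=Rn.from_quat(np.roll(o["tool_rot"],-1)).as_matrix();print(o["eef_pos"],R,o["gripper_width"])
t=np.array([.4875,.094,.187]);print(R.T@(t-o["eef_pos"])*1000)
E
```

```text
t: 5.52
eef_pos: [0.6126, -0.3028, 0.1971]
tool_rot: [0.001, 0.849, 0.528, 0.0]
contact_force: [0.7, -0.1, -1.5]
gripper_width: 0.406
[ 0.6126 -0.3028  0.1971] [[ 0.4419  0.8971  0.0012]
 [ 0.8971 -0.4419 -0.0006]
 [-0.      0.0014 -1.    ]] 0.40554290738968335
[ 300.6484 -287.612     9.7343]
```

View pics/s1.png

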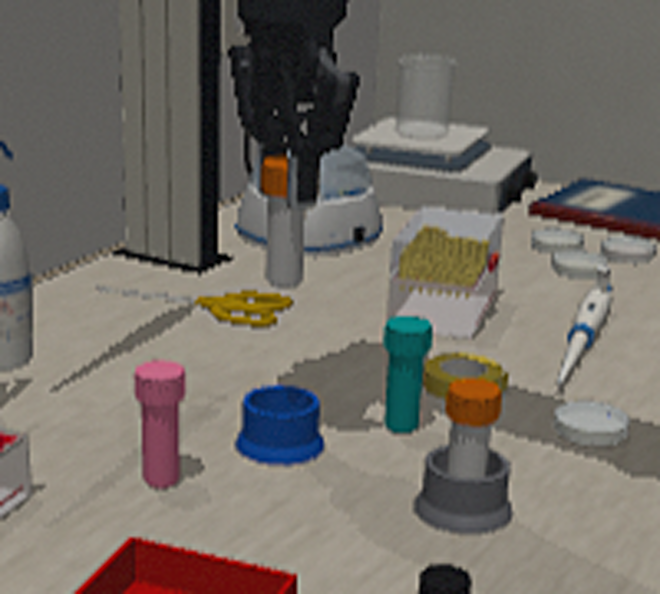

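The tube is held upright and lifted out, and the blue cup is empty. The foot looks straight, but the gauge decides. Next I'll carry it to above the bore and turn it radially.

```bash
python3 -m jog '[[[15,-14,0],[0,0,0],1],[[30,-29,0],[0,0,0],1],[[35,-34,0],[0,0,0],1],[[35,-34,0],[0,0,0],1],[[35,-34,0],[0,0,0],1],[[35,-34,0],[0,0,0],1],[[35,-34,0],[0,0,0],1],[[35,-34,0],[0,0,0],1],[[30,-27,0],[0,0,0],1],[[15,-14,0],[0,0,0],1],[[0,0,0],[0,0,0],1]]'
python3 -m jog '[[[0,0,0],[0,0,-9.2],1],[[0,0,0],[0,0,-9.2],1],[[0,0,0],[0,0,-9.2],1],[[0,0,0],[0,0,-9.2],1],[[0,0,0],[0,0,0],1],[[0,0,0],[0,0,0],1]]'
cat >> h.py <<'E'
def block(W,d):
    m=(abs(W[...,2]-.068)<.005)&(abs(W[...,0]-.4875)<.075)&(abs(W[...,1]-.094)<.075)&(d>0)
    N,l,s,c=cv2.connectedComponentsWithStats(m.astype(np.uint8));i=1+s[1:,4].argmax();Q=W[l==i];Rr=cv2.minAreaRect(Q[:,:2].astype(np.float32)*1000)
    print("block",s[i,4],Rr,"z",np.median(Q[:,2]))
E
python3 - <<'E'
from h import *
o,T,p,d,W=wrist("w6");print(o["eef_pos"],T[:3,:3]);block(W,d);np.save("pics/w6_d.npy",d)
p,d=bot.read_camera("top");cv2.imwrite("pics/t1.png",p[:,:,::-1])
W=cloud("top",d)
p,d=bot.read_camera("scene");cv2.imwrite("pics/s2.png",p[:,:,::-1]);W=cloud("scene",d)
m=masks(p)["orange"]&(d>0)&(W[...,2]>.15);Q=W[m];print("cap scene",Q.min(0),Q.max(0))
# tube body below cap
for z0 in(.14,.16,.18):
    k=(abs(W[...,2]-z0)<.006)&(np.hypot(W[...,0]-.4875,W[...,1]-.094)<.03)&(d>0);print(z0,k.sum(),W[k].mean(0),np.ptp(W[k],axis=0))
E
```

```text
t: 6.95
eef_pos: [0.4847, 0.096, 0.1958]
tool_rot: [-0.0, 0.848, 0.53, -0.001]
contact_force: [0.6, -0.2, -1.0]
gripper_width: 0.405
t: 7.7
eef_pos: [0.4864, 0.0931, 0.196]
tool_rot: [-0.0, 0.64, 0.768, -0.0]
contact_force: [0.4, 0.1, -0.2]
gripper_width: 0.4
[0.4864 0.0931 0.196 ] [[-0.1797  0.9837 -0.0005]
 [ 0.9837  0.1797 -0.0003]
 [-0.0002 -0.0005 -1.    ]]
block 7248 ((489.06866455078125, 93.99818420410156), (90.20999145507812, 90.26509094238281), 10.950149536132812) z 0.06630197167660018
cap scene [0.4676 0.0779 0.2059] [0.5018 0.1137 0.2273]
0.14 89 [0.4785 0.102  0.1411] [0.0227 0.0207 0.0114]
0.16 121 [0.4786 0.102  0.1601] [0.0259 0.0204 0.0118]
0.18 126 [0.478  0.1018 0.1801] [0.0216 0.0218 0.0119]
```

View pics/w6.png

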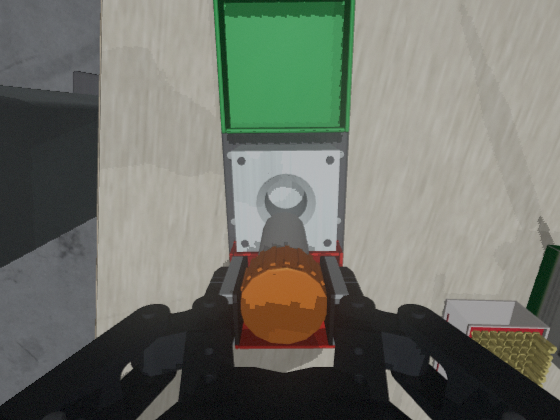

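View pics/s2.png

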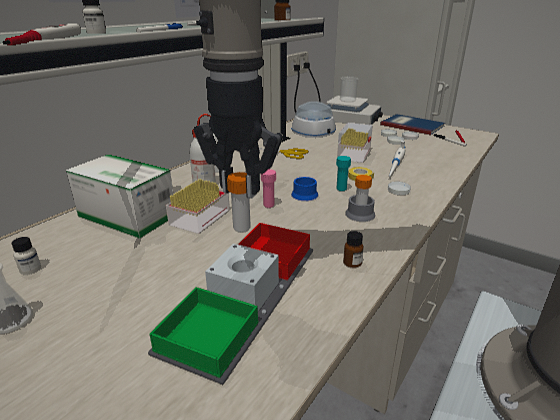

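The wrist view shows the tube over the block, with the bore at (286,195) and the tray sides at the top (green) and bottom (red). The wrist and scene views both put the tube about 2.3 mm short of the bore in x. I'll correct that and lower to just past where a flared foot would stop, which is TCP z about 0.122.

```bash
python3 -m jog '[[[0,2.3,15],[0,0,0],1],[[0,0,20],[0,0,0],1],[[0,0,15],[0,0,0],1],[[0,0,8],[0,0,0],1],[[0,0,5],[0,0,0],1],[[0,0,4],[0,0,0],1],[[0,0,4],[0,0,0],1],[[0,0,4],[0,0,0],1],[[0,0,3],[0,0,0],1],[[0,0,0],[0,0,0],1]]'
```

```text
t: 9.1
eef_pos: [0.4888, 0.0941, 0.1181]
tool_rot: [-0.0, 0.639, 0.769, -0.0]
contact_force: [0.7, -1.0, -1.3]
gripper_width: 0.4
```

There's no resistance at 0.118, past the flared stop. I'll continue down.

```bash
python3 -m jog '[[[0,0,5],[0,0,0],1],[[0,0,5],[0,0,0],1],[[0,0,5],[0,0,0],1],[[0,0,5],[0,0,0],1],[[0,0,5],[0,0,0],1],[[0,0,3],[0,0,0],1],[[0,0,0],[0,0,0],1]]'
python3 -m jog '[[[0,0,3],[0,0,0],1],[[0,0,3],[0,0,0],1],[[0,0,2],[0,0,0],1],[[0,0,2],[0,0,0],1],[[0,0,0],[0,0,0],1]]'
python3 - <<'E'
from h import *
wrist("w7")
p,d=bot.read_camera("scene");cv2.imwrite("pics/s3.png",cv2.resize(p[160:340,150:350,::-1],None,fx=3,fy=3));W=cloud("scene",d)
m=masks(p)["orange"]&(d>0)&(np.hypot(W[...,0]-.488,W[...,1]-.094)<.04);Q=W[m];print("cap scene",Q.min(0),Q.max(0))
E
```

```text
t: 9.98
eef_pos: [0.4887, 0.0941, 0.0901]
tool_rot: [-0.0, 0.639, 0.769, -0.0]
contact_force: [-1.1, 0.8, -0.2]
gripper_width: 0.398
t: 10.6
eef_pos: [0.4889, 0.0941, 0.0802]
tool_rot: [-0.0, 0.639, 0.769, -0.0]
contact_force: [-0.0, -0.2, -0.6]
gripper_width: 0.402
cap scene [0.4706 0.0798 0.0905] [0.504  0.1146 0.1114]
```

View pics/s3.png

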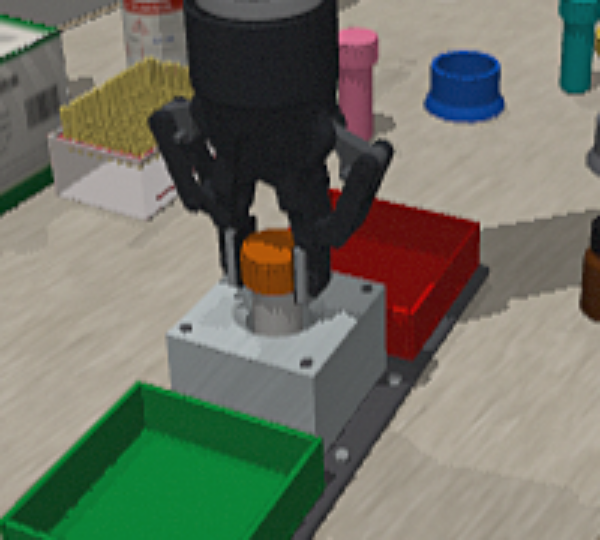

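The cap top is at 0.111, so the foot is at about 0.019. It has gone 49 mm down the bore, so this is the straight tube. I'll touch the floor lightly to confirm, then withdraw.

```bash
python3 -m jog '[[[0,0,1.5],[0,0,0],1],[[0,0,1.5],[0,0,0],1],[[0,0,0],[0,0,0],1]]'
python3 -m jog '[[[0,0,-6],[0,0,0],1],[[0,0,-12],[0,0,0],1],[[0,0,-20],[0,0,0],1],[[0,0,-20],[0,0,0],1],[[0,0,-14],[0,0,0],1],[[0,0,-6],[0,0,0],1],[[0,0,0],[0,0,0],1]]'
python3 -m jog '[[[12,0,0],[0,0,0],1],[[25,0,0],[0,0,0],1],[[30,0,0],[0,0,0],1],[[25,1,0],[0,0,0],1],[[15,0,0],[0,0,0],1],[[8,0,0],[0,0,0],1],[[0,0,0],[0,0,0],1]]'
python3 - <<'E'
from h import *
o,T,p,d,W=wrist("w8")
p,d=bot.read_camera("scene");cv2.imwrite("pics/s4.png",p[:,:,::-1]);W=cloud("scene",d)
m=masks(p)["orange"]&(d>0)&(W[...,1]>.05);Q=W[m];print("cap scene",Q.min(0),Q.max(0))
a=np.radians(10.95);c=np.array([.4885,.0943]);r=o["eef_pos"][:2]-c
print("in station frame",r@[np.cos(a),np.sin(a)],r@[-np.sin(a),np.cos(a)],o["eef_pos"])
E
```

```text
t: 11.08
eef_pos: [0.4895, 0.0944, 0.0798]
tool_rot: [0.001, 0.639, 0.769, -0.0]
contact_force: [-7.4, -2.6, 28.8]
gripper_width: 0.405
t: 11.95
eef_pos: [0.4889, 0.094, 0.1554]
tool_rot: [0.0, 0.639, 0.769, 0.0]
contact_force: [0.1, -0.9, -0.7]
gripper_width: 0.401
t: 12.82
eef_pos: [0.4686, 0.2074, 0.1551]
tool_rot: [-0.0, 0.639, 0.769, -0.0]
contact_force: [-0.3, -0.5, 0.1]
gripper_width: 0.402
cap scene [0.433  0.0889 0.0946] [0.8622 0.2271 0.3435]
in station frame 0.0019514874201821673 0.11480022115230798 [0.4686 0.2074 0.1551]
```

View pics/s4.png

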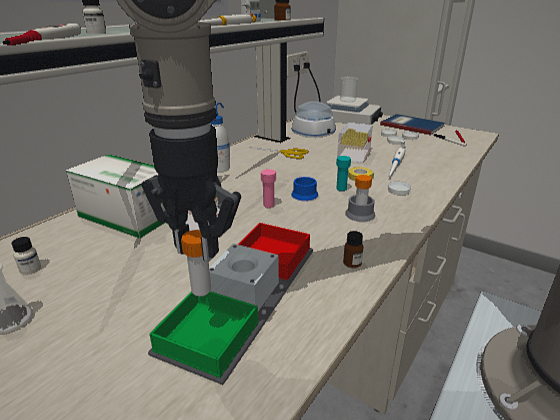

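The floor pushed back with about 29 N at full depth, so the foot went all the way down. The tube now hangs over the green tray, at station (2, 115) mm. I'll lower it to the tray floor, expecting contact at TCP z about 0.074.

```bash
python3 -m jog '[[[0,-1,12],[0,0,0],1],[[0,0,22],[0,0,0],1],[[0,0,20],[0,0,0],1],[[0,0,12],[0,0,0],1],[[0,0,8],[0,0,0],1],[[0,0,4],[0,0,0],1],[[0,0,2],[0,0,0],1],[[0,0,0],[0,0,0],1]]'
```

```text
t: 13.92
eef_pos: [0.468, 0.2073, 0.0756]
tool_rot: [0.0, 0.639, 0.769, 0.0]
contact_force: [-0.3, 0.1, 0.5]
gripper_width: 0.404
```

```bash
python3 -m jog '[[[0,0,1.4],[0,0,0],1],[[0,0,0],[0,0,0],1]]'
python3 -m jog '[[[0,0,0],[0,0,0],0.1],[[0,0,0],[0,0,0],-0.2],[[0,0,0],[0,0,0],-0.6],[[0,0,0],[0,0,0],-1],[[0,0,0],[0,0,0],-1],[[0,0,0],[0,0,0],-1]]'
python3 - <<'E'
from h import *
wrist("w9")
E
```

```text
t: 14.18
eef_pos: [0.468, 0.2073, 0.0741]
tool_rot: [0.0, 0.639, 0.769, 0.0]
contact_force: [-0.1, 0.7, -1.2]
gripper_width: 0.401
t: 14.92
eef_pos: [0.4678, 0.2072, 0.0739]
tool_rot: [0.0, 0.639, 0.769, 0.0]
contact_force: [-0.3, 0.0, 0.3]
gripper_width: 1.003
```

View pics/w9.png

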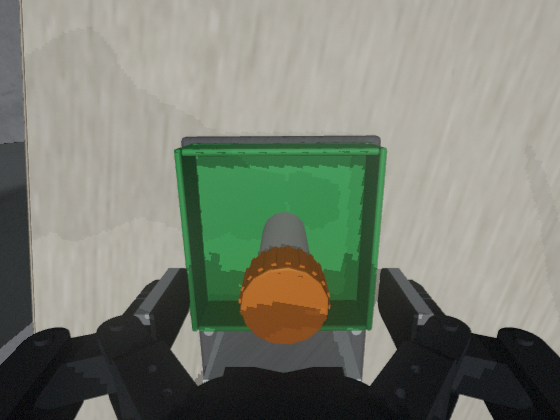

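The tube stands free in the green tray, with its cap at (284,305) midway between the open pads. I'll retreat straight up.

```bash
python3 -m jog '[[[0,0,-10],[0,0,0],-1],[[0,0,-20],[0,0,0],-1],[[0,0,-30],[0,0,0],-1],[[0,0,-35],[0,0,0],-1],[[0,0,-35],[0,0,0],-1],[[0,0,-15],[0,0,0],-1],[[0,0,0],[0,0,0],-1],[[0,0,0],[0,0,0],-1]]'
python3 - <<'E'
from h import *
a=np.radians(10.95)
for n in["scene","top"]:
    p,d=bot.read_camera(n);cv2.imwrite(f"pics/{n}9.png",p[:,:,::-1]);W=cloud(n,d);print(n)
    M=masks(p)["orange"]&(d>0)&(W[...,2]<.15)
    for nm,c in(("tray",(.467,.207)),("grey",(.447,-.287))):
        Q=W[M&(np.hypot(W[...,0]-c[0],W[...,1]-c[1])<.06)]
        if len(Q)<20: print(nm,"hidden",len(Q));continue
        t=Q[Q[:,2]>np.percentile(Q[:,2],95)-.004];m=(t.min(0)+t.max(0))/2;r=m[:2]-[.4885,.0943]
        print(nm,m,"zmax",Q[:,2].max(),"station",r@[np.cos(a),np.sin(a)],r@[-np.sin(a),np.cos(a)])
print(bot.get_obs()["t"])
E
```

```text
t: 15.98
eef_pos: [0.4671, 0.2066, 0.2177]
tool_rot: [-0.0, 0.639, 0.769, -0.001]
contact_force: [-0.1, -0.5, -0.5]
gripper_width: 1.002
scene
tray [0.4654 0.2084 0.1031] zmax 0.10546099699558875 station -0.0009602091332489556 0.11645052405429121
grey [ 0.4448 -0.2868  0.0954] zmax 0.09747842184531497 station -0.11527066729180548 -0.36589498540201826
top
tray [0.4676 0.1952 0.1041] zmax 0.10624515485767994 station -0.0013901184475157515 0.10304040516283212
grey [ 0.4474 -0.2882  0.0984] zmax 0.10080347192850891 station -0.11296380742402273 -0.3676993411007053
16.075
```

View pics/scene9.png

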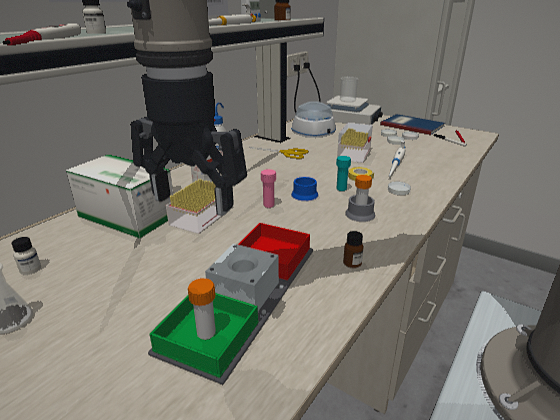

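The tube stands upright in the green tray, the grey-stand tube is where it was, and the gripper is clear and touching nothing. Handing in.

```bash
python3 -c "
from station import bot
print(bot.hand_in())"
```

```text
the job is handed in; nothing more can be done
None
```

The tube from the blue stand has a straight foot: it went all the way down the gauge bore, so I put it in the green tray and handed the job in at about 16 s.

- **Gauge test:** It met no resistance where a flared foot would stop. It went about 49 mm below the block's top, and a light push met a firm floor with about 29 N.
- **Green tray:** The scene camera shows the tube standing upright at (-1, 116) mm in the station frame, against a tray centre of (0, 115). Its cap top is at z 105 mm, where 104 mm is expected.
- **Disagreement:** The top camera put the tube at y = 103 mm instead of 116 mm. It probably saw only part of the cap behind the gripper, though I didn't check that. Either value is well inside the limits.
- **Other tubes:** The grey-stand tube's measured position is within 1 mm of where it started, and it is still upright. The pink and turquoise look-alikes were not touched.
- **Gripper:** It was open and clear, with about 0.5 N of residual force reading.

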